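# Stop the bench balance rocking with a levelling wedge

## Robot

A 7-joint arm with a two-finger parallel gripper is mounted at the origin on a cart in front of the work surface, level with it; the furniture and walls round the work are solid. World frame = base frame: x ahead of the robot, y to its left, z up, the work surface at z = 0. Lengths are in m, angles in rad, forces in N, time in s.
With the tool pointing down it reaches from about 0.35 to 0.9 m from the base axis. Payload 8.1 kg.
Tool frame: the origin (TCP) lies midway between the tips of the shut fingers; the grasp point (between the pads) lies 19 mm behind it; x points along the fingers, z is the direction in which the jaws open and shut, and the axes are right-handed (so a half turn about x gives the same grasp; the last joint's range is limited). The gripper opens to 92 mm and grips with 3 to 60 N. Pads are 19 mm wide; open, the fingers measure 130 mm over their backs; the gripper's body (75 mm by 190 mm) begins 47 mm behind the grasp point.
Start: joints at [-1.326, 0.434, 0.025, 1.573, -0.012, 1.134, -0.075], TCP at [0.213, 0.588, 0.227] pointing down, gripper open.
Joint ranges: [-2.62, 2.62], [-0.44, 2.09], [-1.27, 1.32], [0.08, 2.57], [-1.32, 4.46], [0.12, 2], [-2.74, 2.74]. Speed limits (rad/s): [2.22, 2.22, 3.01, 3.01, 3.14, 3.14, 3.14].

## Interface

Orientations are given as a rotation vector (axis times angle).
In Python, from cell import arm, optics, finder gives the robot as it stands.
- The arm moves only by the tool send_rows, never from a script. Its argument "rows" is a list that holds one entry, the list of rows, each a list of 7 numbers: the shift along the tool's x, y, z in mm, then the turn, a rotation vector about the tool's x, y, z in degrees, then the opening in per cent of the stroke, from 0 (shut) to 100 (fully open). A call has exactly 8 rows; each row is the pose to reach, as a shift and turn from the pose commanded when the call began, along the tool's axes at that moment; what a row does not reach only later rows make up. A row lasts 1/10 s, in which the tool goes at most 50 mm and 8.59 degrees, less where a joint would pass 70% of its speed; a pose out of reach is approached as far as the arm can. A call with a gripper value outside its range is refused whole. The fingers move at their own pace and stop on an object; "grip_force" is the grip in N (left out, the last holds). Time passes only in rows, so rows that repeat a pose let the fingers close, or fill a call up. It gives the time, the measured TCP pose, the force and the opening at its end, in the units of the state.
- arm.observe(): the state, without advancing time (a new reading comes with each control period).
- optics.get_image(name): name is "scene" or "top"; returns (picture, depth): 480x640x3 uint8, red, green, blue; 480x640 float32, m along the optical axis (not along the pixel's ray), 0 where there is no reading.
- optics.get_calibration(name): a dict with "camera_matrix" (3x3 intrinsics, pixels), "D" ([k1, k2, p1, p2, k3] as OpenCV has them; the pictures are not rectified), "position" and "orientation" of the camera in the world. Camera axes: x right, y up, looking along -z (the intrinsics and any distortion apply to the point x, -y, -z); pixel columns grow to the right and rows downward; lengths in m; the calibration is good to about 2 mm. A picture is of the moment at which its call begins. get_calibration takes no time and is no camera call.
- arm.sign_off(): hands the job in, once; it reports no verdict.
Trained networks look in the newest picture that a camera, given by its name, has taken for a name from the list of things; names that differ only in an ending like _2 or _b are one class to them, and where a whole thing is asked for, a point or a joint stands for the part that bears it (a point fixed in the world has none). Each returns a list of dicts, best first, with "confidence" (0 to 1); they miss things now and then, are a little off and sometimes report something else, mostly with a low value. They report only what shows in the picture. A call takes as long as a camera call. They do not tell look-alikes from the thing itself.
- finder.search_frame(camera, thing): "bbox" ([left, top, width, height] in pixels, round what is visible of it).
- finder.regions_of(camera, thing): "region" (480x640 bool, what is visible of it) and "bbox" ([left, top, width, height] in pixels, round what is visible of it).
- finder.place_of(camera, thing): "xy" ([column, row] in pixels: a listed point, or the origin of a listed thing).
The state is a dict: "clock": time; "joints": joint angles; "dq": joint speeds; "joint_efforts": joint torques, N m; "position": TCP position; "ee_rot": TCP orientation; "force": force on the tool from outside, world axes, zero at the start; "ft_torque": the same for the moment, N m; "width": opening from 0.0 (shut) to 1.0 (fully open).
Only numpy, scipy, OpenCV 4.12 (cv2) and the standard library are available. Lean on these libraries where they do the work, as an engineer would, in place of code of your own. Each camera call takes 0.05 s, during which the arm holds its last target.

## Task

The bench balance rocks because one of its two front pads has worn thin. Press its two front corners in turn to feel which one gives way, slide the grey levelling wedge nose first under the front edge at that corner until it is snug and let go of it, then press the left and after it the right front boss to show that the balance now sits firm. Press gently, with about 8 N, keep the balance in its place and leave the timer, petri dish, forceps and marker beside it alone.

Things in the scene. Friction and masses are not known exactly. Their poses are not given: they have to be found in the camera images.
- balance: Loose low bench balance, 1.6 kg, level on 4 rubber pads on the slab. Plate 200 (x) x 230 (y) x 16 mm; housing and pan on it from x = -16 mm back, top 52 mm up. Origin: centre of underside, 14 mm over the slab. x: front to back, y: its left; front edge x = -100 mm. One front pad, left or right, is 3 to 4.5 mm too thin. Press with 6 to 12 N, never over 30; pushed sideways by over 8 N it slides.
- left_boss (a point): Top centre of the left front boss, a 22 mm disc on the plate over the left front pad (x -70, y +65, z 17.5 mm in the balance's frame): press here. Over the thin pad the boss sinks 3 to 4.5 mm at 3 to 4 N (unpressed, the balance returns level); over the good pad it gives under 1 mm.
- right_boss (a point): The same on the right, at x = -70, y = -65 mm in the balance's frame.
- left_corner (a point): Point on the lower front edge of the balance near its left end (x -100, y +98, z 0 mm in its frame), 14 mm above the slab: the wedge goes in below it along the balance's +x, clear of the pad, which ends at y = 80 mm.
- right_corner (a point): The same at the right end (y = -98 mm).
- slab: Fixed stone slab under the balance, 15 mm thick, 330 x 270 mm, same axes. Origin on the worktable below the balance's origin at the start; it reaches 210 mm forward and 135 mm to each side. The wedge must lie on its top, 15 mm above the worktable.
- wedge: Loose grey plastic wedge, 60 g, 90 (x) x 24 (y) mm, on the worktable left of the slab. Origin: centre of underside. Nose at x = +45 mm, 6 mm thick, rising 1 in 5 to the back: it fills the 14 mm gap with the nose about 40 mm in. Grip block x -45 to -21 mm, 24 wide, 48 high: grip across the width. A push of about 5 N seats it; it stays by friction.
- wedge_nose (a point): Middle of the wedge's nose at its underside.
- timer: Green bench timer, 66 x 92 x 28 mm, right of the slab; bystander, leave alone. Origin: centre of underside.
- petri_dish: Petri dish, 91 x 91 x 15 mm, right of the slab; bystander, leave alone. Origin: centre of underside.
- forceps: Steel forceps, 129 mm long, left of the slab; bystander, leave alone. Origin: centre of underside.
- marker: Capped marker pen, 135 mm long, left of the slab; bystander, leave alone. Origin: centre of underside.
There are look-alikes about, which are no part of the job. Of the things that look like the wedge, the smallest one is meant.

How it is judged:
By the outcome, as a careful person would: the job done as asked, in the order asked, and still so for the second after the job is handed in, with the robot touching nothing.
It also fails if it takes over 72 s, if anything falls off the work surface, if the arm or the gripper's body presses on something with over 40 N, if the wrist force passes 120 N, or if a joint passes its speed limit or range.

## Working session

There is one attempt and no reset: what is moved stays moved. The work goes in short steps, Python scripts to look and compute and a tool call to move; the robot and the scene stay as the last step left them, time stands still between calls to the robot, and variables do not carry over. Pictures are saved under pics/ and viewed, and the job is handed in when it is done.

Besides the shell and the picture viewer there is one more tool, called after "Call:" as name([rows], argument=value, ...), one row to a line, values as JSON. send_rows: Moves the arm, as the interface text tells. Its arguments: {"type":"object","properties":{"rows":{"type":"array"},"grip_force":{"type":"number"}},"required":["rows"]}

```bash
ls; mkdir -p pics; cat > h.py <<'E'
import numpy as np, cv2
from scipy.spatial.transform import Rotation as R
from cell import arm, optics, finder
def save(name,fn):
    im,d=optics.get_image(name); cv2.imwrite('pics/'+fn,im[:,:,::-1]); np.save('pics/'+fn[:-4]+'.npy',d); return im,d
def Rm(o):
    o=np.array(o,float)
    return o if o.shape==(3,3) else (R.from_rotvec(o).as_matrix() if o.size==3 else R.from_quat(o).as_matrix())
def ray(name,px):
    c=optics.get_calibration(name);K=np.array(c['camera_matrix'],float)
    u=cv2.undistortPoints(np.array(px,float).reshape(-1,1,2),K,np.array(c['D'],float)).reshape(-1,2)
    d=np.c_[u[:,0],-u[:,1],-np.ones(len(u))]@Rm(c['orientation']).T
    return np.array(c['position'],float),d
def atz(name,px,z):
    o,d=ray(name,px); return o+d*((z-o[2])/d[:,2])[:,None]
def dep(name,px,D):
    o,d=ray(name,px); px=np.round(np.array(px)).astype(int).reshape(-1,2)
    return o+d*D[px[:,1],px[:,0]][:,None]
def tri(n1,p1,n2,p2):
    o1,d1=ray(n1,p1);o2,d2=ray(n2,p2);d1=d1[0];d2=d2[0]
    s=np.linalg.lstsq(np.c_[d1,-d2],o2-o1,rcond=None)[0]
    a=o1+s[0]*d1;b=o2+s[1]*d2
    return (a+b)/2,np.linalg.norm(a-b)
E
python3 - <<'E'
from h import *
for n in('scene','top'):
    save(n,n+'0.png'); print(optics.get_calibration(n))
print(arm.observe())
for n in('scene','top'):
  for t in ['wedge','wedge_nose','balance','left_boss','right_boss','left_corner','right_corner']:
    print(n,t,[(np.round(r['xy']).tolist(),round(r['confidence'],2)) for r in finder.place_of(n,t)])
E
```

```text
pics
{'camera_matrix': array([[601.48912379,   0.        , 299.54794751],
       [  0.        , 601.48912379, 246.50177131],
       [  0.        ,   0.        ,   1.        ]]), 'D': array([0.02768663, 0.        , 0.        , 0.        , 0.        ]), 'position': array([-0.08948001,  0.97114803,  1.40432002]), 'orientation': array([ 0.25031411, -0.92376704, -2.48833945])}
{'camera_matrix': array([[606.85665411,   0.        , 321.18572996],
       [  0.        , 606.85665411, 241.85156303],
       [  0.        ,   0.        ,   1.        ]]), 'D': array([0.04592696, 0.        , 0.        , 0.        , 0.        ]), 'position': array([ 0.24683269, -0.01528219,  1.4087112 ]), 'orientation': array([ 0.1299886 , -0.12443738, -1.53781872])}
{'clock': 0.1, 'joints': array([-1.32558529,  0.43517086,  0.02495942,  1.57397579, -0.01157728,
        1.13399166, -0.07510364]), 'dq': array([-0.00097411, -0.0022657 ,  0.00098446, -0.00258116,  0.00083987,
        0.000124  ,  0.00219324]), 'joint_efforts': array([ 4.29433931e-03, -6.69122815e+01,  9.88750979e-01, -3.15145040e+01,
       -6.03194302
[... 423 characters left out ...]
5.0, 247.0], 0.96), ([251.0, 285.0], 0.44)]
scene left_boss [([248.0, 268.0], 0.57)]
scene right_boss [([276.0, 243.0], 0.75)]
scene left_corner [([250.0, 286.0], 0.93)]
scene right_corner [([288.0, 240.0], 0.62)]
top wedge [([393.0, 305.0], 0.9), ([194.0, 163.0], 0.68), ([164.0, 317.0], 0.67), ([189.0, 259.0], 0.6), ([338.0, 202.0], 0.41)]
top wedge_nose [([184.0, 238.0], 0.8), ([139.0, 312.0], 0.72), ([419.0, 325.0], 0.68)]
top balance [([310.0, 170.0], 0.65), ([209.0, 191.0], 0.39), ([464.0, 224.0], 0.36)]
top left_boss [([277.0, 192.0], 0.76), ([211.0, 189.0], 0.25)]
top right_boss [([334.0, 202.0], 0.78)]
top left_corner [([264.0, 205.0], 0.97)]
top right_corner [([346.0, 217.0], 0.97)]
```

View pics/top0.png

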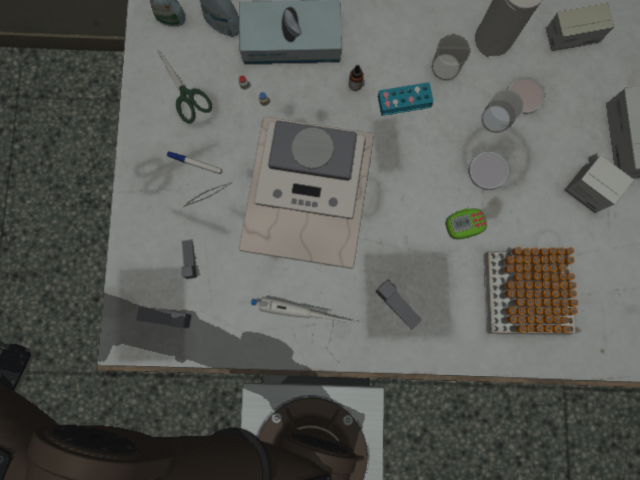

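View pics/scene0.png

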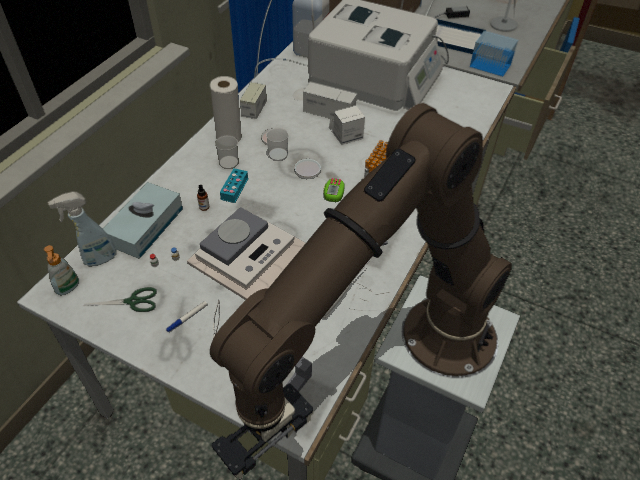

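Top view: three wedge-like objects, at (190,258), (164,318) and (398,303). The one at (190,258) looks smallest and lies left of the slab, as described. I'll check it in an enlarged crop with measured lengths.

```bash
python3 - <<'E'
from h import *
im=cv2.imread('pics/top0.png');D=np.load('pics/top0.npy')
a=cv2.resize(im[225:340,110:250],None,fx=4,fy=4,interpolation=cv2.INTER_CUBIC)
b=cv2.resize(im[225:340,360:440],None,fx=2.8,fy=4,interpolation=cv2.INTER_CUBIC)
cv2.imwrite('pics/w1.png',np.hstack([a,b]))
c=cv2.resize(im[110:275,230:390],None,fx=3.6,fy=3.6,interpolation=cv2.INTER_CUBIC)
cv2.imwrite('pics/bal.png',c)
for r in finder.regions_of('top','wedge'):
    m=r['region'];ys,xs=np.nonzero(m); P=dep('top',np.c_[xs,ys],D)
    q=atz('top',np.c_[xs,ys],0.01)
    rect=cv2.minAreaRect(q[:,:2].astype(np.float32)*1000)
    print(r['bbox'],round(r['confidence'],2),[np.round(v,1) for v in rect], 'zmax',np.round(np.percentile(P[:,2],[5,50,95]),3))
# balance coords
for n,px,z in [('lb',(277,192),.0465),('rb',(334,202),.0465),('lc',(264,205),.029),('rc',(346,217),.029)]:
    print(n,atz('top',[px],z).round(4),dep('top',[px],D).round(4))
E
```

```text
[375.5, 278.4, 46.9, 48.9] 0.71 [array([ 335.6, -190.8]), array([124.2,  40.3]), np.float64(43.7)] zmax [0.006 0.02  0.068]
[136.9, 307.8, 50.6, 21.3] 0.69 [array([291.2, 347.7]), array([119.7,  33.8]), np.float64(83.0)] zmax [0.008 0.022 0.067]
[182.3, 241.7, 13.9, 35.1] 0.56 [array([427.4, 299.7]), array([89.4, 34.5]), np.float64(3.9)] zmax [0.004 0.016 0.051]
lb [[0.5837 0.0981 0.0465]] [[0.5836 0.0981 0.0468]]
rb [[ 0.5639 -0.0339  0.0465]] [[ 0.5635 -0.0338  0.0485]]
lc [[0.5561 0.1285 0.029 ]] [[0.559  0.1298 0.0162]]
rc [[ 0.5332 -0.0628  0.029 ]] [[ 0.5312 -0.0625  0.0389]]
```

View pics/w1.png

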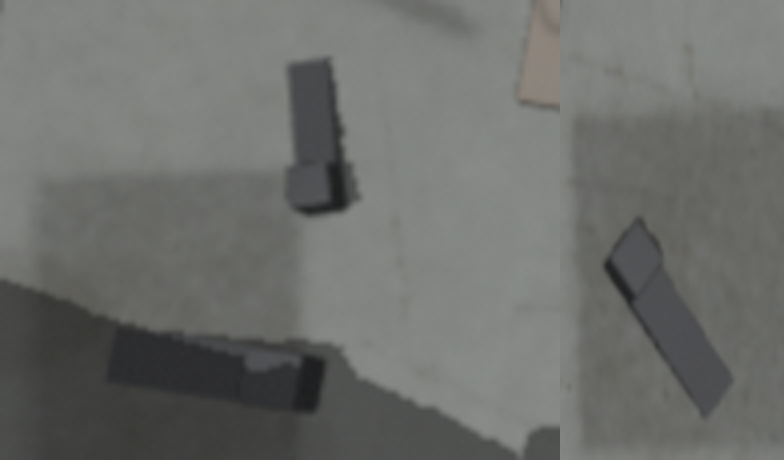

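View pics/bal.png

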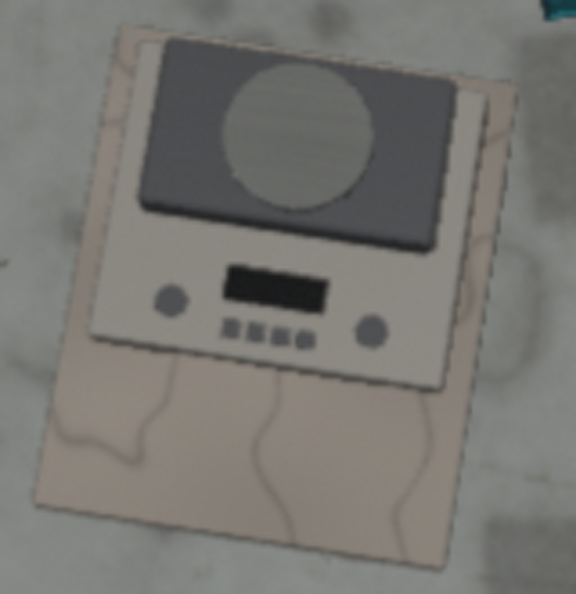

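The crop confirms it: the wedge at (190,258) is the smallest, about 89 mm long with a 51 mm block top. The others are about 120 and 124 mm long with 67 mm blocks. Its nose points up the image at (188,240), and its block is at (189,271). Next I fit the poses.

```bash
cat >> h.py <<'E'
def fit(model,world):
    m=np.array(model);w=np.array(world);mc=m.mean(0);wc=w.mean(0)
    a=m-mc;b=w-wc
    th=np.arctan2((a[:,0]*b[:,1]-a[:,1]*b[:,0]).sum(),(a*b).sum())
    c,s=np.cos(th),np.sin(th);Rr=np.array([[c,-s],[s,c]]);t=wc-Rr@mc
    return t,th,w-(m@Rr.T+t)
def go(target,yawjaw=None,pos=None,rot=None):
    """shift in tool axes mm and rotvec deg; tool x down, jaw z along world yaw angle (direction angle)"""
    s=arm.observe(); p=np.array(s['position']) if pos is None else pos; Rt=R.from_rotvec(s['ee_rot']).as_matrix()
    d=Rt.T@(np.array(target)-p)*1000
    out=[d.round(1)]
    if yawjaw is not None:
        z=np.array([np.cos(yawjaw),np.sin(yawjaw),0]);
        if z@Rt[:,2]<0:z=-z
        x=np.array([0,0,-1.]);G=np.c_[x,np.cross(z,x),z]
        out.append(np.degrees(R.from_matrix(Rt.T@G).as_rotvec()).round(2))
    return out
E
python3 - <<'E'
from h import *
sl=atz('top',[(239.7,250.3),(353,267.8),(373.9,133.6),(263.3,116.9)],.015)[:,:2]
pl=atz('top',[(255.6,203.1),(352.8,218.3)],.045)[:,:2]
bo=atz('top',[(277,192),(334,202)],.0465)[:,:2]
co=atz('top',[(264,205),(346,217)],.029)[:,:2]
# boss from crop
bo2=atz('top',[(230+171/3.6,110+300/3.6),(230+371/3.6,110+331/3.6)],.0465)[:,:2]
M={'sl':([(-.21,.135),(-.21,-.135),(.12,-.135),(.12,.135)],sl),'pl':([(-.1,.115),(-.1,-.115)],pl),'bo2':([(-.07,.065),(-.07,-.065)],bo2),'co':([(-.1,.098),(-.1,-.098)],co)}
for k,(m,w) in M.items():
    t,th,r=fit(m,w);print(k,t.round(4),np.degrees(th).round(2),(r*1000).round(1).tolist())
m=sum([v[0] for v in M.values()],[]);w=np.vstack([v[1] for v in M.values()])
t,th,r=fit(m,w);print('all',t.round(4),np.degrees(th).round(2),(r*1000).round(1).tolist())
c,s=np.cos(th),np.sin(th)
for n,q in dict(lb=(-.07,.065),rb=(-.07,-.065),lc=(-.1,.098),rc=(-.1,-.098)).items(): print(n,(t+np.array([[c,-s],[s,c]])@q).round(4))
st=arm.observe();Rt=R.from_rotvec(st['ee_rot']).as_matrix();print(Rt.round(3))
# wedge: nose edge & block top
ys=atz('top',[(110+289/4,225+65/4),(110+331/4,225+59/4)],.006);print('nose corners',ys.round(4))
bt=atz('top',[(110+287/4,225+168/4),(110+331/4,225+163/4),(110+334/4,225+200/4),(110+290/4,225+205/4)],.049);print('block top',bt.round(4),bt.mean(0))
print(go([bo2[0,0],bo2[0,1],.15],th+np.pi/2))
E
```

```text
sl [0.6406 0.023 ] -7.29 [[0.6, -2.1], [1.7, 2.0], [-1.0, 0.8], [-1.2, -0.7]]
pl [0.641  0.0213] -7.4 [[-0.3, -1.9], [0.3, 1.9]]
bo2 [0.6417 0.0236] -7.35 [[-0.0, -0.2], [0.0, 0.2]]
co [0.6439 0.0209] -6.82 [[-0.2, -1.6], [0.2, 1.6]]
all [0.6416 0.0224] -7.21 [[-0.1, -1.2], [0.6, 3.0], [-2.2, 1.3], [-2.0, -0.2], [-0.4, -2.7], [-0.6, 1.2], [0.3, 1.2], [0.0, 1.6], [1.4, -3.7], [3.1, -0.5]]
lb [0.5803 0.0957]
rb [ 0.564  -0.0333]
lc [0.5547 0.1322]
rc [ 0.5301 -0.0623]
[[ 0.    -0.94   0.341]
 [ 0.     0.341  0.94 ]
 [-1.     0.     0.   ]]
nose corners [[0.4689 0.3178 0.006 ]
 [0.4731 0.2936 0.006 ]]
block top [[0.4034 0.3048 0.049 ]
 [0.4069 0.2803 0.049 ]
 [0.3861 0.2773 0.049 ]
 [0.3826 0.3017 0.049 ]] [0.3947332  0.29104168 0.049     ]
[array([  76.7, -512.8, -336.1]), array([-12.72,   0.  ,  -0.  ])]
```

Call:
send_rows([
  [[5, -37, -25, -1.6, 0, 0, 0], [10, -74, -50, -3.2, 0, 0, 0], [15, -111, -75, -4.8, 0, 0, 0], [20, -148, -100, -6.4, 0, 0, 0], [25, -185, -125, -8, 0, 0, 0], [30, -222, -150, -9.6, 0, 0, 0], [35, -259, -175, -11.2, 0, 0, 0], [40, -296, -200, -12.7, 0, 0, 0]],
], grip_force=20)

```text
clock: 1.65
position: [0.424, 0.2972, 0.1868]
ee_rot: [-1.116, 1.265, 1.117]
force: [1.5, -0.3, -0.5]
width: 0.356
```

```bash
python3 - <<'E'
from h import *
print(arm.observe()['position'],go([.5805,.096,.08],np.radians(-7.3+90)))
E
```

```text
[0.42403945 0.29716845 0.18684175] [array([ 106.8, -180.3, -180.2]), array([0.14, 0.03, 0.03])]
```

Call:
send_rows([
  [[10, -30, -30, 0, 0, 0, 0], [22, -60, -60, 0, 0, 0, 0], [36, -90, -90, 0, 0, 0, 0], [50, -120, -120, 0, 0, 0, 0], [65, -150, -150, 0, 0, 0, 0], [80, -180, -180, 0, 0, 0, 0], [95, -180, -180, 0, 0, 0, 0], [95, -180, -180, 0, 0, 0, 0]],
])

```text
clock: 2.45
position: [0.5783, 0.0957, 0.0898]
ee_rot: [-1.113, 1.271, 1.115]
force: [-1.0, 0.7, 0.3]
width: 0.003
```

```bash
python3 - <<'E'
from h import *
s=arm.observe();print(s['position'],s['force'],s['width'],go([.5805,.096,.0465],np.radians(-7.3+90)))
save('top','top1.png');save('scene','scene1.png')
for n in('scene','top'):
  for t in ['wedge','wedge_nose','left_boss','right_boss','left_corner','right_corner']:
    print(n,t,[(np.round(r['xy'],1).tolist(),round(r['confidence'],2)) for r in finder.place_of(n,t)])
E
```

```text
[0.5782698  0.09571911 0.08981688] [-0.98805567  0.65542758  0.28618452] 0.0031225425531785553 [array([43.3, -2.3,  0.6]), array([-0.09, -0.09, -0.17])]
scene wedge [([257.9, 353.5], 0.9), ([365.9, 245.6], 0.9), ([290.3, 389.9], 0.66)]
scene wedge_nose [([242.3, 351.2], 0.95), ([279.5, 403.1], 0.7), ([382.0, 238.5], 0.65)]
scene left_boss [([247.0, 268.5], 0.58), ([247.2, 282.9], 0.21)]
scene right_boss [([276.5, 243.1], 0.73)]
scene left_corner [([249.4, 285.0], 0.93)]
scene right_corner [([292.3, 238.8], 0.73)]
top wedge [([160.6, 317.9], 0.87), ([396.6, 305.0], 0.86), ([190.8, 263.2], 0.72)]
top wedge_nose [([420.0, 324.2], 0.86), ([187.4, 239.9], 0.71), ([137.6, 311.8], 0.63), ([334.2, 202.8], 0.34)]
top left_boss []
top right_boss [([333.4, 201.2], 0.68)]
top left_corner []
top right_corner [([346.5, 219.2], 0.83)]
```

View pics/scene1.png

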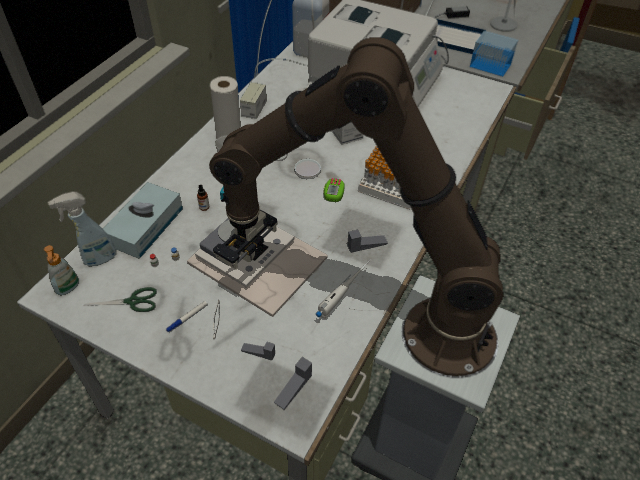

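View pics/top1.png

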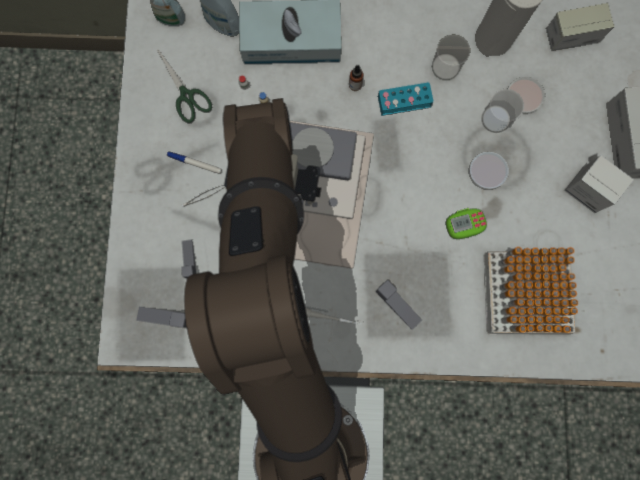

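Scene view: the wedge is now clear at (258,351), with its nose at (242,351), and the shut fingers are near (268,245). I check the tip, bosses and wedge across both views.

```bash
cat >> h.py <<'E'
def proj(name,P):
    c=optics.get_calibration(name);Rc=Rm(c['orientation']);q=(np.atleast_2d(P)-c['position'])@Rc
    return cv2.projectPoints((q*[1,-1,-1]).reshape(-1,1,3),np.zeros(3),np.zeros(3),np.array(c['camera_matrix']),np.array(c['D']))[0].reshape(-1,2)
E
python3 - <<'E'
from h import *
print(proj('scene',[[.5783,.0957,.0898],[.5805,.096,.0465],[.5635,-.034,.0465]]))
print('lb',tri('scene',(247,268.5),'top',(277.2,193.3)))
print('rb',tri('scene',(276.4,243.1),'top',(333.5,202)))
print('nose',tri('scene',(242.3,351.2),'top',(187.5,240.3)))
print('lc',tri('scene',(249.8,285.5),'top',(264,205)))
im=cv2.imread('pics/scene1.png');cv2.imwrite('pics/s1b.png',cv2.resize(im[200:320,180:340],None,fx=4.5,fy=4.5,interpolation=cv2.INTER_CUBIC))
cv2.imwrite('pics/s1w.png',cv2.resize(im[330:370,230:285],None,fx=10,fy=10,interpolation=cv2.INTER_CUBIC))
im=cv2.imread('pics/top1.png');cv2.imwrite('pics/t1w.png',cv2.resize(im[235:285,175:210],None,fx=10,fy=10,interpolation=cv2.INTER_CUBIC))
E
```

```text
[[248.26570991 258.99923734]
 [248.63490692 268.33267245]
 [276.61354349 240.95722994]]
lb (array([0.58260244, 0.09817855, 0.04597065]), np.float64(0.0037906509284203324))
rb (array([ 0.56518043, -0.03311948,  0.03704298]), np.float64(0.0018909440079724758))
nose (array([ 0.47250676,  0.30934281, -0.01303601]), np.float64(0.004184961237177636))
lc (array([0.55818462, 0.12951283, 0.01758376]), np.float64(0.0009518497102130741))
```

View pics/s1b.png

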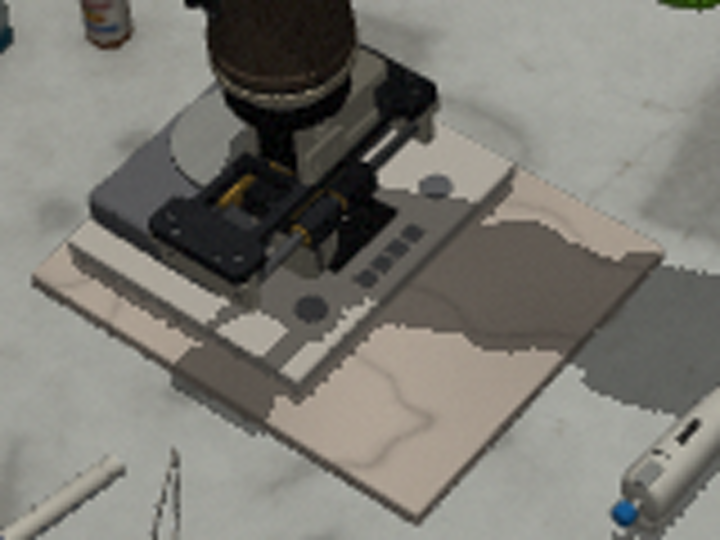

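View pics/s1w.png

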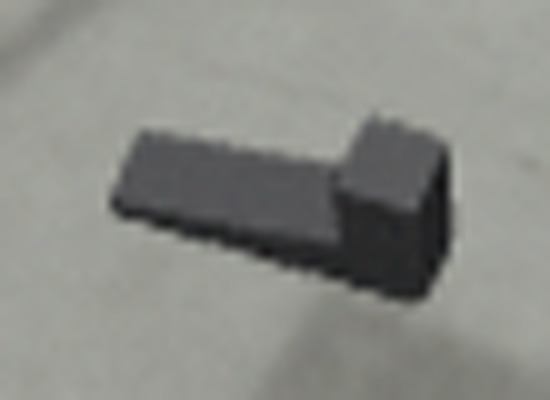

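View pics/t1w.png

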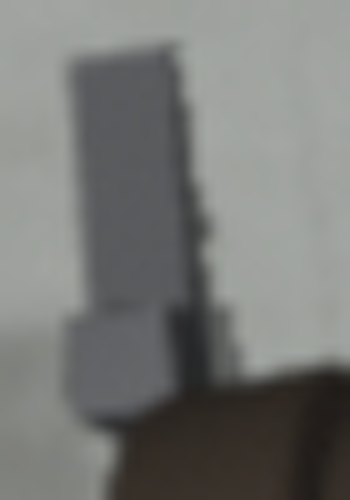

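Boss is at scene (249,268), matching the projection of my estimate; the finger tip is directly above it.

```bash
python3 - <<'E'
from h import *
print('blocktop',tri('scene',(269.5,346.3),'top',(187.6,271.0)), atz('scene',[(269.5,346.3)],.048))
print('nose top mid',tri('scene',((230+128/10),(330+167/10)),'top',(187.5,240.5)), atz('scene',[(242.8,346.7)],.006))
print('lb',tri('scene',(249.1,268.2),'top',(277.5,193.3)))
E
```

```text
blocktop (array([0.39360399, 0.29091638, 0.04775473]), np.float64(0.00262467963285209)) [[0.39221216 0.29073821 0.048     ]]
nose top mid (array([0.47023628, 0.30548534, 0.00564499]), np.float64(0.0016962865315945101)) [[0.46923666 0.30547651 0.006     ]]
lb (array([0.57937943, 0.09637667, 0.04855726]), np.float64(0.0015533370063356344))
```

Call:
send_rows([
  [[10, -2, 0, 0, 0, 0, 0], [20, -2, 0, 0, 0, 0, 0], [30, -2, 0, 0, 0, 0, 0], [34, -2, 0, 0, 0, 0, 0], [37, -2, 0, 0, 0, 0, 0], [39, -2, 0, 0, 0, 0, 0], [40, -2, 0, 0, 0, 0, 0], [40, -2, 0, 0, 0, 0, 0]],
])

```text
clock: 3.95
position: [0.5811, 0.0972, 0.0518]
ee_rot: [-1.116, 1.266, 1.116]
force: [-0.8, 0.1, 0.1]
width: 0.004
```

Call:
send_rows([
  [[1, 0, 0, 0, 0, 0, 0], [2, 0, 0, 0, 0, 0, 0], [3, 0, 0, 0, 0, 0, 0], [4, 0, 0, 0, 0, 0, 0], [4.5, 0, 0, 0, 0, 0, 0], [5, 0, 0, 0, 0, 0, 0], [5, 0, 0, 0, 0, 0, 0], [5, 0, 0, 0, 0, 0, 0]],
])

```text
clock: 4.75
position: [0.581, 0.0972, 0.0468]
ee_rot: [-1.116, 1.266, 1.116]
force: [-1.1, -0.2, 2.5]
width: 0.004
```

Call:
send_rows([
  [[0.5, 0, 0, 0, 0, 0, 0], [1, 0, 0, 0, 0, 0, 0], [1, 0, 0, 0, 0, 0, 0], [1, 0, 0, 0, 0, 0, 0], [1, 0, 0, 0, 0, 0, 0], [1, 0, 0, 0, 0, 0, 0], [1, 0, 0, 0, 0, 0, 0], [1, 0, 0, 0, 0, 0, 0]],
])

```text
clock: 5.55
position: [0.581, 0.0972, 0.0467]
ee_rot: [-1.116, 1.266, 1.116]
force: [-4.1, -0.3, 12.6]
width: 0.003
```

Left gives almost nothing (0.1 mm from 2.5 N to 12.6 N). I ease to about 8 N, then lift and move to the right.

Call:
send_rows([
  [[-0.4, 0, 0, 0, 0, 0, 0], [-0.4, 0, 0, 0, 0, 0, 0], [-0.4, 0, 0, 0, 0, 0, 0], [-0.4, 0, 0, 0, 0, 0, 0], [-0.4, 0, 0, 0, 0, 0, 0], [-0.4, 0, 0, 0, 0, 0, 0], [-0.4, 0, 0, 0, 0, 0, 0], [-0.4, 0, 0, 0, 0, 0, 0]],
])

```text
clock: 6.35
position: [0.5811, 0.0972, 0.0467]
ee_rot: [-1.116, 1.266, 1.116]
force: [-2.6, -0.8, 7.9]
width: 0.008
```

Call:
send_rows([
  [[-6, 0, 0, 0, 0, 0, 0], [-15, 0, 0, 0, 0, 0, 0], [-20, 0, -30, 0, 0, 0, 0], [-20, 0, -65, 0, 0, 0, 0], [-20, 0, -100, 0, 0, 0, 0], [-20, 0, -130, 0, 0, 0, 0], [-14, 0, -130, 0, 0, 0, 0], [-8, 0, -130, 0, 0, 0, 0]],
])

```text
clock: 7.15
position: [0.5651, -0.0325, 0.0545]
ee_rot: [-1.115, 1.266, 1.114]
force: [0.2, 0.3, 0.7]
width: 0.005
```

```bash
python3 - <<'E'
from h import *
s=arm.observe();print(s['position'],s['force'],go([.564,-.033,.0465],np.radians(-7.3+90)))
E
```

```text
[ 0.56506264 -0.03250036  0.05450707] [0.15111674 0.31913748 0.74328641] [array([ 8. ,  1. , -0.6]), array([-0.04,  0.01,  0.06])]
```

Call:
send_rows([
  [[2, 1, 0, 0, 0, 0, 0], [4, 1, 0, 0, 0, 0, 0], [6, 1, 0, 0, 0, 0, 0], [7, 1, 0, 0, 0, 0, 0], [7.5, 1, 0, 0, 0, 0, 0], [8, 1, 0, 0, 0, 0, 0], [8.2, 1, 0, 0, 0, 0, 0], [8.2, 1, 0, 0, 0, 0, 0]],
])

```text
clock: 7.95
position: [0.5638, -0.0314, 0.0461]
ee_rot: [-1.116, 1.266, 1.116]
force: [-1.4, 1.6, 2.6]
width: 0.005
```

Call:
send_rows([
  [[0.3, 0, 0, 0, 0, 0, 0], [0.6, 0, 0, 0, 0, 0, 0], [0.8, 0, 0, 0, 0, 0, 0], [0.8, 0, 0, 0, 0, 0, 0], [0.8, 0, 0, 0, 0, 0, 0], [0.8, 0, 0, 0, 0, 0, 0], [0.8, 0, 0, 0, 0, 0, 0], [0.8, 0, 0, 0, 0, 0, 0]],
])

```text
clock: 8.75
position: [0.5637, -0.0316, 0.0451]
ee_rot: [-1.116, 1.266, 1.116]
force: [-0.4, 3.2, 2.9]
width: 0.001
```

Right is sinking at about 3 N. I continue down to the bottom at about 8 N.

Call:
send_rows([
  [[0.5, 0, 0, 0, 0, 0, 0], [1, 0, 0, 0, 0, 0, 0], [1.4, 0, 0, 0, 0, 0, 0], [1.7, 0, 0, 0, 0, 0, 0], [1.7, 0, 0, 0, 0, 0, 0], [1.7, 0, 0, 0, 0, 0, 0], [1.7, 0, 0, 0, 0, 0, 0], [1.7, 0, 0, 0, 0, 0, 0]],
])

```text
clock: 9.55
position: [0.5636, -0.0318, 0.0438]
ee_rot: [-1.116, 1.266, 1.116]
force: [-3.2, 0.5, 9.4]
width: 0.008
```

Call:
send_rows([
  [[0.3, 0, 0, 0, 0, 0, 0], [0.5, 0, 0, 0, 0, 0, 0], [0.7, 0, 0, 0, 0, 0, 0], [0.7, 0, 0, 0, 0, 0, 0], [0.7, 0, 0, 0, 0, 0, 0], [0.7, 0, 0, 0, 0, 0, 0], [0.7, 0, 0, 0, 0, 0, 0], [0.7, 0, 0, 0, 0, 0, 0]],
])

```text
clock: 10.35
position: [0.5636, -0.0318, 0.0437]
ee_rot: [-1.116, 1.266, 1.116]
force: [-5.3, 1.7, 16.4]
width: 0.007
```

Right front is the thin one (sinks about 3 mm, then firm). Now I lift and go to the wedge.

Call:
send_rows([
  [[-6, 0, 0, 0, 0, 0, 0], [-25, 0, 0, 0, 0, 0, 10], [-55, -5, 8, 0, 0, 0, 30], [-75, 5, 40, 0, 0, 0, 65], [-75, 25, 80, 0, 0, 0, 65], [-75, 45, 120, 0, 0, 0, 65], [-75, 65, 160, 0, 0, 0, 65], [-75, 85, 200, 0, 0, 0, 65]],
])

```text
clock: 11.15
position: [0.504, 0.1785, 0.1178]
ee_rot: [-1.116, 1.266, 1.115]
force: [1.1, 0.6, 0.8]
width: 0.566
```

```bash
python3 - <<'E'
from h import *
s=arm.observe();print(s['position'],s['force'],s['width'],go([.394,.291,.080],np.radians(10.8+90)))
E
```

```text
[0.50404564 0.17849992 0.1177567 ] [1.07148758 0.58712038 0.82101138] 0.565924144367603 [array([ 37.7, 123.4,  97.7]), array([-18.07,  -0.02,   0.03])]
```

Call:
send_rows([
  [[0, 20, 16, -3, 0, 0, 65], [0, 45, 36, -6, 0, 0, 65], [0, 70, 56, -9, 0, 0, 65], [0, 95, 76, -12, 0, 0, 65], [0, 115, 92, -15, 0, 0, 65], [10, 123, 98, -18.1, 0, 0, 65], [25, 123, 98, -18.1, 0, 0, 65], [37, 123, 98, -18.1, 0, 0, 65]],
])

```text
clock: 11.95
position: [0.3952, 0.2894, 0.0795]
ee_rot: [-1.348, 1.114, 1.347]
force: [-0.0, -0.7, -0.6]
width: 0.652
```

```bash
python3 - <<'E'
from h import *
s=arm.observe();print(s['position'],s['force'],s['width'],go([.394,.291,.018],np.radians(10.8+90)))
save('scene','scene2.png')
im=cv2.imread('pics/scene2.png');cv2.imwrite('pics/s2.png',cv2.resize(im[290:410,180:340],None,fx=4.5,fy=4.5,interpolation=cv2.INTER_CUBIC))
E
```

```text
[0.3951839  0.28939284 0.07954805] [-0.01397317 -0.68196686 -0.56961901] 0.6519168666698376 [array([61.5,  0.9,  1.8]), array([ 0.09, -0.04, -0.  ])]
```

View pics/s2.png

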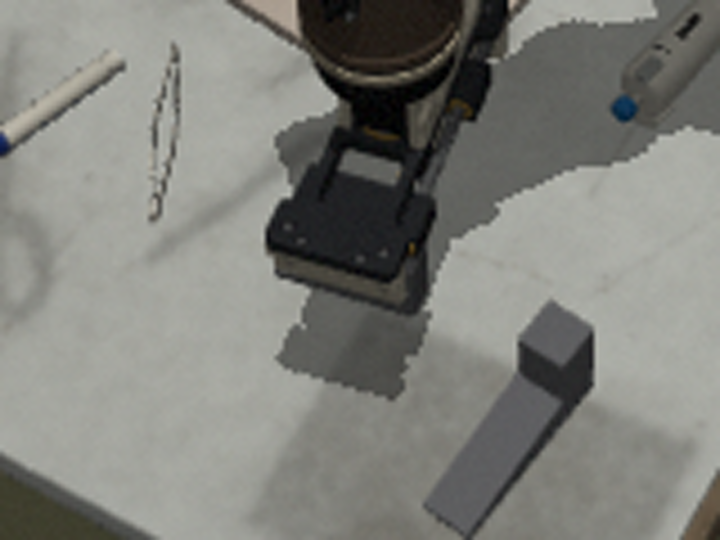

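Gripper is squarely above where the wedge was (hidden below it); the look-alike at crop (550,330) is well clear. I descend and grip.

Call:
send_rows([
  [[12, 1, 1.5, 0, 0, 0, 65], [27, 1, 1.5, 0, 0, 0, 65], [42, 1, 1.5, 0, 0, 0, 65], [55, 1, 1.5, 0, 0, 0, 65], [61, 1, 1.5, 0, 0, 0, 65], [61, 1, 1.5, 0, 0, 0, 50], [61, 1, 1.5, 0, 0, 0, 35], [61, 1, 1.5, 0, 0, 0, 25]],
], grip_force=25)

```text
clock: 12.8
position: [0.394, 0.2917, 0.0203]
ee_rot: [-1.347, 1.112, 1.347]
force: [0.4, 0.2, 0.8]
width: 0.441
```

Call:
send_rows([
  [[0, 0, 0, 0, 0, 0, 20], [0, 0, 0, 0, 0, 0, 15], [0, 0, 0, 0, 0, 0, 10], [0, 0, 0, 0, 0, 0, 10], [0, 0, 0, 0, 0, 0, 10], [0, 0, 0, 0, 0, 0, 10], [0, 0, 0, 0, 0, 0, 10], [0, 0, 0, 0, 0, 0, 10]],
])

```text
clock: 13.6
position: [0.3938, 0.2916, 0.0201]
ee_rot: [-1.347, 1.113, 1.347]
force: [-0.4, -1.7, 6.8]
width: 0.257
```

Call:
send_rows([
  [[-5, 0, 0, 0, 0, 0, 10], [-20, 0, 0, 0, 0, 0, 10], [-40, 0, 0, 0, 0, 0, 10], [-60, 0, -20, 3, 0, 0, 10], [-70, 0, -50, 6, 0, 0, 10], [-75, 0, -85, 9, 0, 0, 10], [-75, 0, -120, 13, 0, 0, 10], [-75, 0, -160, 18.1, 0, 0, 10]],
])

```text
clock: 14.4
position: [0.4239, 0.1336, 0.0952]
ee_rot: [-1.114, 1.266, 1.114]
force: [0.6, 0.1, -0.9]
width: 0.258
```

```bash
cat >> h.py <<'E'
TH=np.radians(-7.3);T0=np.array([.6413,.0226])
def b2w(x,y): return T0+np.array([[np.cos(TH),-np.sin(TH)],[np.sin(TH),np.cos(TH)]])@[x,y]
E
python3 - <<'E'
from h import *
s=arm.observe();q=b2w(-.198,-.098);print(s['position'],s['force'],s['width'],q,go([*q,.080],TH+np.pi/2))
save('scene','scene3.png');save('top','top3.png')
im=cv2.imread('pics/scene3.png')[220:380,200:360];i2=cv2.imread('pics/top3.png')[180:340,180:340]
cv2.imwrite('pics/c3.png',cv2.resize(np.hstack([im,i2]),None,fx=2.5,fy=2.5,interpolation=cv2.INTER_CUBIC))
E
```

```text
[0.42386933 0.13359117 0.09524378] [ 0.631306    0.09020823 -0.88851638] 0.2584336618194331 [ 0.43245257 -0.04944686] [array([  15.1,  -31.9, -180.5]), array([-0.03,  0.05,  0.04])]
```

View pics/c3.png

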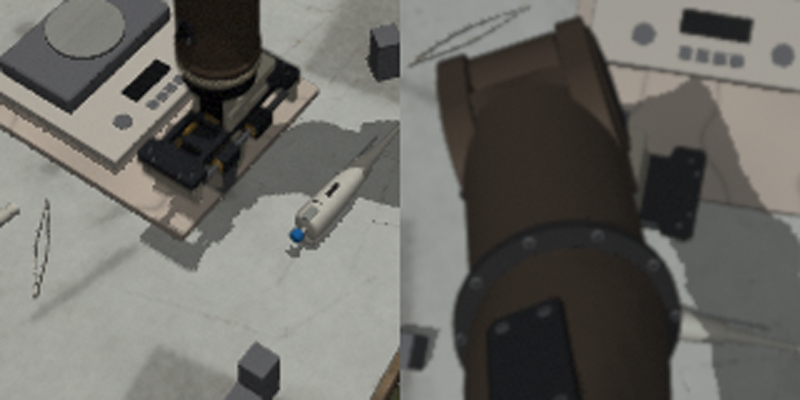

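Wedge has left the bench and the jaws read 23.7 mm, so it is held. I carry it over to the right front.

Call:
send_rows([
  [[0, -5, -30, 0, 0, 0, 10], [0, -12, -65, 0, 0, 0, 10], [0, -19, -100, 0, 0, 0, 10], [0, -25, -135, 0, 0, 0, 10], [0, -30, -165, 0, 0, 0, 10], [5, -32, -180, 0, 0, 0, 10], [10, -32, -180, 0, 0, 0, 10], [20, -32, -180, 0, 0, 0, 10]],
])

```text
clock: 15.3
position: [0.4333, -0.0476, 0.0747]
ee_rot: [-1.116, 1.265, 1.115]
force: [0.1, 0.0, -0.4]
width: 0.259
```

```bash
python3 - <<'E'
from h import *
s=arm.observe();q=b2w(-.198,-.098);print(s['position'],s['force'],s['width'],q,go([*q,.0355],TH+np.pi/2))
save('scene','scene4.png');save('top','top4.png')
im=cv2.imread('pics/scene4.png')[190:350,220:380];i2=cv2.imread('pics/top4.png')[170:330,270:430]
cv2.imwrite('pics/c4.png',cv2.resize(np.hstack([im,i2]),None,fx=2.5,fy=2.5,interpolation=cv2.INTER_CUBIC))
E
```

```text
[ 0.43327906 -0.04760428  0.07470076] [ 0.12258792  0.03800989 -0.36465185] 0.25891507617209797 [ 0.43245257 -0.04944686] [array([39.2,  0.6, -2. ]), array([0.07, 0.04, 0.06])]
```

View pics/c4.png

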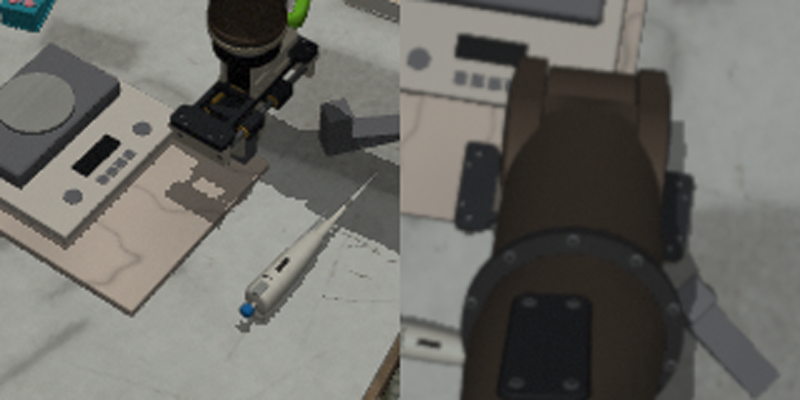

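Call:
send_rows([
  [[8, 0.5, -2, 0, 0, 0, 10], [18, 0.5, -2, 0, 0, 0, 10], [27, 0.5, -2, 0, 0, 0, 10], [33, 0.5, -2, 0, 0, 0, 10], [36, 0.5, -2, 0, 0, 0, 10], [37.5, 0.5, -2, 0, 0, 0, 10], [38.5, 0.5, -2, 0, 0, 0, 10], [38.5, 0.5, -2, 0, 0, 0, 10]],
])

```text
clock: 16.2
position: [0.4322, -0.0502, 0.0363]
ee_rot: [-1.116, 1.266, 1.116]
force: [0.4, 1.0, -1.1]
width: 0.261
```

```bash
python3 - <<'E'
from h import *
s=arm.observe();print(s['position'],s['force'],s['width'])
save('scene','scene5.png');save('top','top5.png')
im=cv2.imread('pics/scene5.png')[200:280,250:350]
cv2.imwrite('pics/c5.png',cv2.resize(im,None,fx=7,fy=7,interpolation=cv2.INTER_CUBIC))
E
```

```text
[ 0.43218026 -0.05024777  0.03629623] [ 0.39359447  0.95593252 -1.07614414] 0.26130964269475027
```

View pics/c5.png

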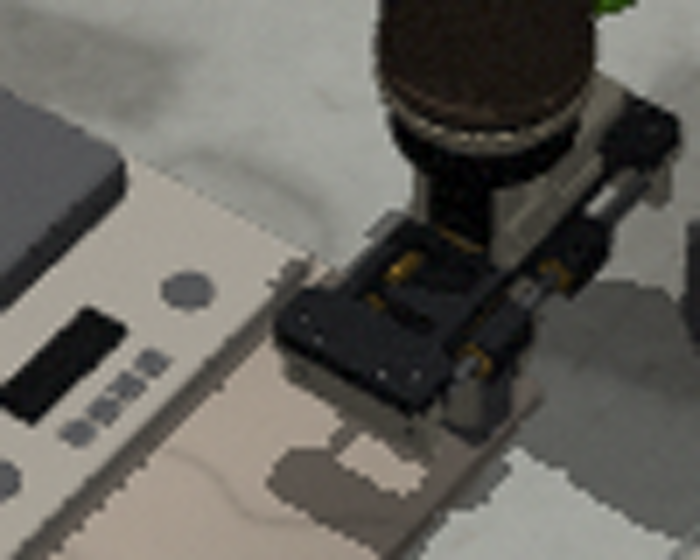

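```bash
python3 - <<'E'
from h import *
x=np.array([np.cos(TH),np.sin(TH),0]);y=np.array([-x[1],x[0],0]);t=np.array([.4322,-.0502,.016])
P=[t+.078*x+.012*y+[0,0,.006],t+.078*x-.012*y+[0,0,.006],t-.012*x+.012*y+[0,0,.048],np.r_[b2w(-.1,-.098),.029],np.r_[b2w(-.1,-.098),.045],np.r_[b2w(-.1,-.115),.045]]
print(((proj('scene',P)-[250,200])*7).round())
im=cv2.imread('pics/top5.png')[170:280,290:390]
cv2.imwrite('pics/c5t.png',cv2.resize(im,None,fx=5,fy=5,interpolation=cv2.INTER_CUBIC));print(((proj('top',P)-[290,170])*5).round())
E
```

```text
[[309. 347.]
 [343. 313.]
 [481. 378.]
 [288. 299.]
 [287. 275.]
 [311. 251.]]
[[247. 284.]
 [298. 292.]
 [219. 462.]
 [278. 242.]
 [279. 235.]
 [316. 241.]]
```

View pics/c5t.png

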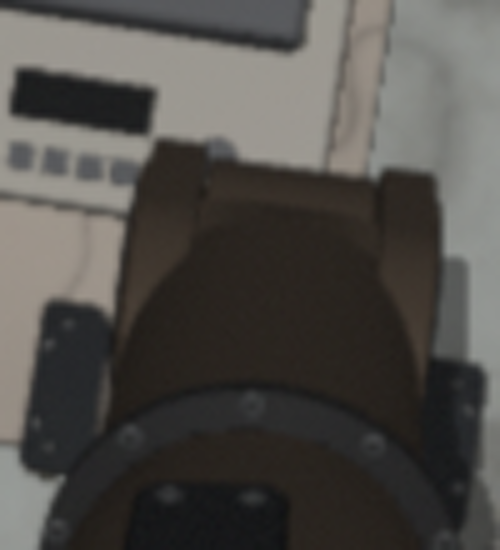

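The projected plate corner matches the picture. The nose is hidden under the wrist, so I rely on force here and lower onto the slab.

Call:
send_rows([
  [[0.4, 0, 0, 0, 0, 0, 10], [0.8, 0, 0, 0, 0, 0, 10], [1.2, 0, 0, 0, 0, 0, 10], [1.2, 0, 0, 0, 0, 0, 10], [1.2, 0, 0, 0, 0, 0, 10], [1.2, 0, 0, 0, 0, 0, 10], [1.2, 0, 0, 0, 0, 0, 10], [1.2, 0, 0, 0, 0, 0, 10]],
])

```text
clock: 17.1
position: [0.4321, -0.0502, 0.0351]
ee_rot: [-1.116, 1.266, 1.116]
force: [-1.2, -0.2, 2.9]
width: 0.262
```

Call:
send_rows([
  [[0, -5, 0, 0, 0, 0, 10], [0, -11, 0, 0, 0, 0, 10], [0, -17, 0, 0, 0, 0, 10], [0, -23, 0, 0, 0, 0, 10], [0, -29, 0, 0, 0, 0, 10], [0, -35, 0, 0, 0, 0, 10], [0, -40, 0, 0, 0, 0, 10], [0, -40, 0, 0, 0, 0, 10]],
])

```text
clock: 17.9
position: [0.4728, -0.0553, 0.035]
ee_rot: [-1.116, 1.266, 1.115]
force: [0.2, -0.6, -1.0]
width: 0.263
```

```bash
python3 - <<'E'
from h import *
s=arm.observe();print(s['position'],s['force'],s['width'])
save('scene','scene6.png')
im=cv2.imread('pics/scene6.png')[200:280,230:330]
cv2.imwrite('pics/c6.png',cv2.resize(im,None,fx=7,fy=7,interpolation=cv2.INTER_CUBIC))
E
```

```text
[ 0.47275932 -0.05533127  0.03498865] [ 0.19614235 -0.59082931 -1.03160272] 0.263277278034184
```

View pics/c6.png

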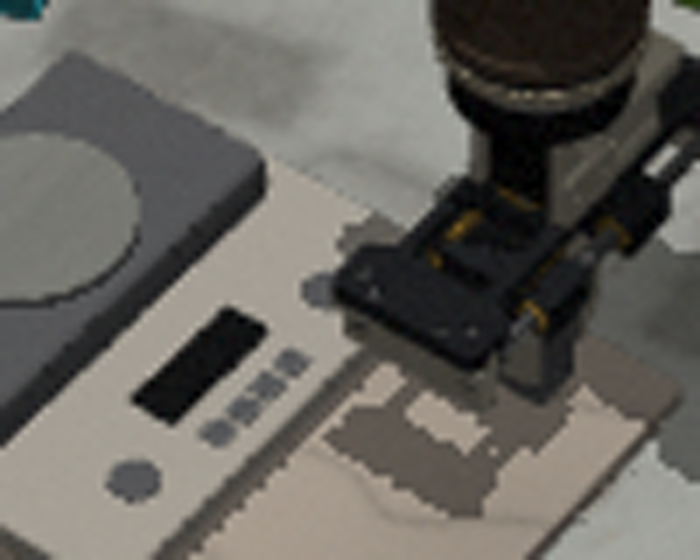

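Call:
send_rows([
  [[0.2, -2, 0, 0, 0, 0, 10], [0.4, -4, 0, 0, 0, 0, 10], [0.5, -6, 0, 0, 0, 0, 10], [0.5, -8, 0, 0, 0, 0, 10], [0.5, -10, 0, 0, 0, 0, 10], [0.5, -11, 0, 0, 0, 0, 10], [0.5, -12, 0, 0, 0, 0, 10], [0.5, -12, 0, 0, 0, 0, 10]],
])

```text
clock: 18.75
position: [0.4797, -0.0564, 0.0346]
ee_rot: [-1.112, 1.271, 1.121]
force: [-12.3, 2.5, 20.0]
width: 0.261
```

Force is too high (-12 N lateral, 20 N up), so I back off at once and look.

Call:
send_rows([
  [[-0.5, 4, 0, 0, 0, 0, 10], [-0.6, 6, 0, 0, 0, 0, 10], [-0.6, 6, 0, 0, 0, 0, 10], [-0.6, 6, 0, 0, 0, 0, 10], [-0.6, 6, 0, 0, 0, 0, 10], [-0.6, 6, 0, 0, 0, 0, 10], [-0.6, 6, 0, 0, 0, 0, 10], [-0.6, 6, 0, 0, 0, 0, 10]],
])

```text
clock: 19.55
position: [0.4778, -0.056, 0.0351]
ee_rot: [-1.116, 1.266, 1.116]
force: [-0.2, 0.0, 0.1]
width: 0.26
```

```bash
python3 - <<'E'
from h import *
s=arm.observe();print(s['position'],s['force'],s['ft_torque'],s['width'])
q=s['position'][:2]-T0;print('TCP in balance',q@np.array([[np.cos(TH),-np.sin(TH)],[np.sin(TH),np.cos(TH)]]))
save('scene','scene7.png');save('top','top7.png')
im=cv2.imread('pics/scene7.png')[190:310,180:340]
cv2.imwrite('pics/c7.png',cv2.resize(im,None,fx=5,fy=5,interpolation=cv2.INTER_CUBIC))
a=cv2.imread('pics/top0.png')[110:280,230:390];b=cv2.imread('pics/top7.png')[110:280,230:390]
cv2.imwrite('pics/c7t.png',cv2.resize(np.hstack([a,b]),None,fx=2.5,fy=2.5,interpolation=cv2.INTER_CUBIC))
print(((proj('scene',[np.r_[b2w(-.1,.115),.045],np.r_[b2w(-.1,-.115),.045],np.r_[b2w(-.07,.065),.0465],np.r_[b2w(-.07,-.065),.0465]])-[180,190])*5).round())
E
```

```text
[ 0.47777378 -0.05600934  0.03509446] [-0.22210585  0.0435002   0.13781499] [ 0.00777044  0.00406562 -0.02807702] 0.25956734850303764
TCP in balance [-0.15221229 -0.09875056]
[[328. 474.]
 [572. 229.]
 [344. 392.]
 [482. 256.]]
```

View pics/c7.png

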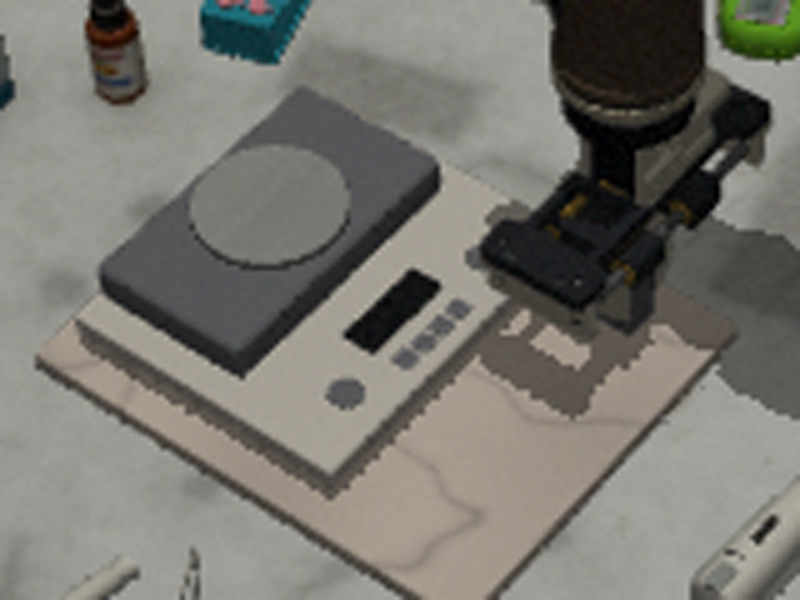

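View pics/c7t.png

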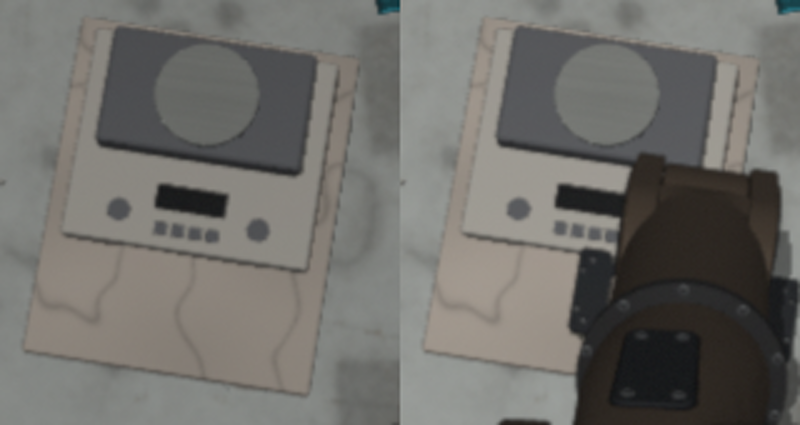

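Balance has not moved: its edge and bosses project where they did before. Forces are zero again at nose ≈26 mm in. I advance in small steps without pressing down.

Call:
send_rows([
  [[0, -0.5, 0, 0, 0, 0, 10], [0, -1, 0, 0, 0, 0, 10], [0, -1.5, 0, 0, 0, 0, 10], [0, -2, 0, 0, 0, 0, 10], [0, -2, 0, 0, 0, 0, 10], [0, -2, 0, 0, 0, 0, 10], [0, -2, 0, 0, 0, 0, 10], [0, -2, 0, 0, 0, 0, 10]],
])

```text
clock: 20.45
position: [0.4797, -0.0562, 0.0351]
ee_rot: [-1.116, 1.266, 1.116]
force: [0.9, -0.6, -0.1]
width: 0.263
```

```bash
python3 - <<'E'
from h import *
s=arm.observe();print(s['position'],s['force'],s['ft_torque'])
a=R.from_rotvec([-1.116,1.266,1.116]);b=R.from_rotvec([-1.112,1.271,1.121]);print(np.degrees((b*a.inv()).as_rotvec()))
E
```

```text
[ 0.47968194 -0.05622449  0.03512332] [ 0.89257191 -0.6499467  -0.06469701] [ 0.01118284 -0.00557231  0.02385752]
[ 0.05201352  0.40274784 -0.02183955]
```

Call:
send_rows([
  [[0, -0.5, 0, 0, 0, 0, 10], [0, -1, 0, 0, 0, 0, 10], [0, -1.5, 0, 0, 0, 0, 10], [0, -2, 0, 0, 0, 0, 10], [0, -2, 0, 0, 0, 0, 10], [0, -2, 0, 0, 0, 0, 10], [0, -2, 0, 0, 0, 0, 10], [0, -2, 0, 0, 0, 0, 10]],
])

```text
clock: 21.25
position: [0.4817, -0.0565, 0.0351]
ee_rot: [-1.116, 1.266, 1.116]
force: [0.4, 0.4, -0.3]
width: 0.264
```

Call:
send_rows([
  [[0, -0.5, 0, 0, 0, 0, 10], [0, -1, 0, 0, 0, 0, 10], [0, -1.5, 0, 0, 0, 0, 10], [0, -2, 0, 0, 0, 0, 10], [0, -2.5, 0, 0, 0, 0, 10], [0, -3, 0, 0, 0, 0, 10], [0, -3, 0, 0, 0, 0, 10], [0, -3, 0, 0, 0, 0, 10]],
])

```text
clock: 22.05
position: [0.4847, -0.0569, 0.0351]
ee_rot: [-1.116, 1.266, 1.116]
force: [0.8, -0.8, -0.5]
width: 0.259
```

Call:
send_rows([
  [[0, -0.5, 0, 0, 0, 0, 10], [0, -1, 0, 0, 0, 0, 10], [0, -1.5, 0, 0, 0, 0, 10], [0, -2, 0, 0, 0, 0, 10], [0, -2.5, 0, 0, 0, 0, 10], [0, -3, 0, 0, 0, 0, 10], [0, -3, 0, 0, 0, 0, 10], [0, -3, 0, 0, 0, 0, 10]],
])

```text
clock: 22.85
position: [0.4876, -0.0573, 0.0351]
ee_rot: [-1.116, 1.266, 1.116]
force: [0.3, -0.2, -1.2]
width: 0.258
```

Nose is ≈36 mm in. I use finer steps from here.

Call:
send_rows([
  [[0, -0.5, 0, 0, 0, 0, 10], [0, -1, 0, 0, 0, 0, 10], [0, -1.5, 0, 0, 0, 0, 10], [0, -1.5, 0, 0, 0, 0, 10], [0, -1.5, 0, 0, 0, 0, 10], [0, -1.5, 0, 0, 0, 0, 10], [0, -1.5, 0, 0, 0, 0, 10], [0, -1.5, 0, 0, 0, 0, 10]],
])

```text
clock: 23.65
position: [0.4889, -0.0575, 0.0351]
ee_rot: [-1.115, 1.267, 1.116]
force: [-2.5, 0.2, -2.1]
width: 0.264
```

Call:
send_rows([
  [[0, -0.5, 0, 0, 0, 0, 10], [0, -1, 0, 0, 0, 0, 10], [0, -1.5, 0, 0, 0, 0, 10], [0, -1.5, 0, 0, 0, 0, 10], [0, -1.5, 0, 0, 0, 0, 10], [0, -1.5, 0, 0, 0, 0, 10], [0, -1.5, 0, 0, 0, 0, 10], [0, -1.5, 0, 0, 0, 0, 10]],
])

```text
clock: 24.45
position: [0.4903, -0.0576, 0.035]
ee_rot: [-1.115, 1.267, 1.116]
force: [-3.5, 0.2, -4.3]
width: 0.258
```

Call:
send_rows([
  [[0.2, 0, 0, 0, 0, 0, 10], [0.4, 0, 0, 0, 0, 0, 10], [0.4, -0.5, 0, 0, 0, 0, 10], [0.4, -1, 0, 0, 0, 0, 10], [0.4, -1.5, 0, 0, 0, 0, 10], [0.4, -1.5, 0, 0, 0, 0, 10], [0.4, -1.5, 0, 0, 0, 0, 10], [0.4, -1.5, 0, 0, 0, 0, 10]],
])

```text
clock: 25.25
position: [0.4918, -0.0578, 0.0347]
ee_rot: [-1.115, 1.267, 1.116]
force: [-5.3, 1.0, -1.3]
width: 0.257
```

Firm at 5.3 N with the nose ≈40 mm in. A small final push, then I open.

Call:
send_rows([
  [[0, -0.5, 0, 0, 0, 0, 10], [0, -0.5, 0, 0, 0, 0, 10], [0, -0.5, 0, 0, 0, 0, 10], [0, -0.5, 0, 0, 0, 0, 10], [0, -0.5, 0, 0, 0, 0, 32], [0, -0.5, 0, 0, 0, 0, 40], [0, -0.5, 0, 0, 0, 0, 50], [0, -0.5, 0, 0, 0, 0, 50]],
])

```text
clock: 26.05
position: [0.4935, -0.058, 0.0351]
ee_rot: [-1.116, 1.265, 1.115]
force: [0.2, -0.0, 0.8]
width: 0.489
```

Call:
send_rows([
  [[-10, 0, 0, 0, 0, 0, 50], [-25, 0, 0, 0, 0, 0, 50], [-45, 0, 0, 0, 0, 0, 50], [-65, 0, 0, 0, 0, 0, 50], [-80, 20, 0, 0, 0, 0, 30], [-80, 60, 40, 0, 0, 0, 0], [-80, 90, 85, 0, 0, 0, 0], [-80, 90, 130, 0, 0, 0, 0]],
])

```text
clock: 26.85
position: [0.4165, 0.0782, 0.1155]
ee_rot: [-1.114, 1.269, 1.114]
force: [1.9, 0.0, 0.4]
width: 0.201
```

```bash
python3 - <<'E'
from h import *
s=arm.observe();q=b2w(-.07,.065);print(s['position'],s['force'],s['width'],go([*q,.0545],TH+np.pi/2))
save('scene','scene8.png');save('top','top8.png')
im=cv2.imread('pics/scene8.png')[190:310,180:340]
cv2.imwrite('pics/c8.png',cv2.resize(im,None,fx=5,fy=5,interpolation=cv2.INTER_CUBIC))
b=cv2.imread('pics/top8.png')[110:280,230:390]
cv2.imwrite('pics/c8t.png',cv2.resize(b,None,fx=3.5,fy=3.5,interpolation=cv2.INTER_CUBIC))
E
```

```text
[0.41648405 0.07815982 0.11545431] [1.85387516 0.01261439 0.40310857] 0.2011497785247409 [array([  60.8, -160.1,   38.7]), array([-0.09, -0.03, -0.06])]
```

View pics/c8.png

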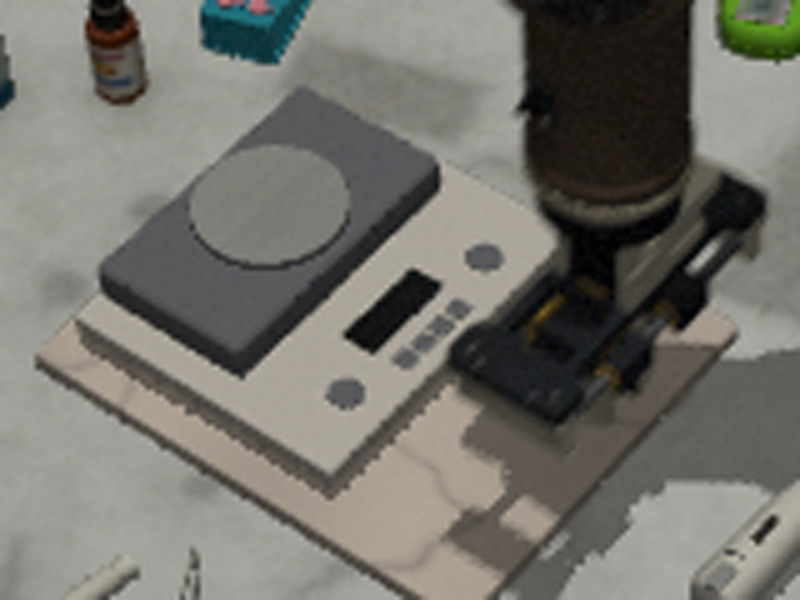

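View pics/c8t.png

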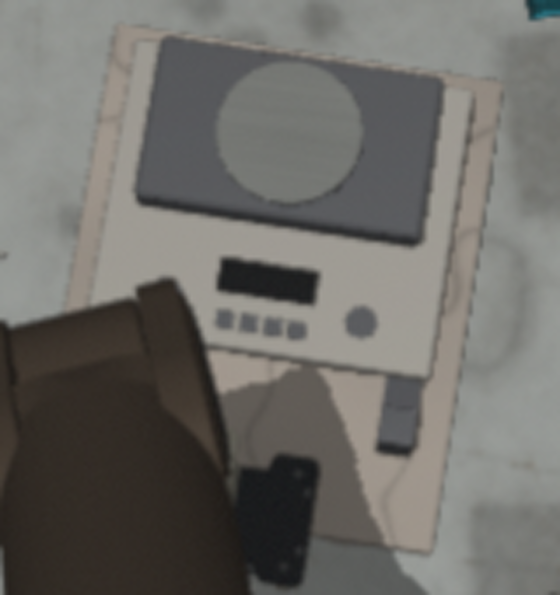

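Top view shows the wedge under the right front corner at crop (400,410), aligned with the balance. Bosses are unchanged. Now I press left, then right.

Call:
send_rows([
  [[0, -35, 8, 0, 0, 0, 0], [0, -75, 18, 0, 0, 0, 0], [0, -115, 28, 0, 0, 0, 0], [5, -145, 36, 0, 0, 0, 0], [20, -159, 40, 0, 0, 0, 0], [40, -160, 40, 0, 0, 0, 0], [55, -160, 40, 0, 0, 0, 0], [60, -160, 40, 0, 0, 0, 0]],
])

```text
clock: 27.75
position: [0.5828, 0.0972, 0.0537]
ee_rot: [-1.115, 1.268, 1.116]
force: [-0.2, 0.6, -0.1]
width: 0.004
```

Call:
send_rows([
  [[2, 0, 0, 0, 0, 0, 0], [4, 0, 0, 0, 0, 0, 0], [6, 0, 0, 0, 0, 0, 0], [7, 0, 0, 0, 0, 0, 0], [7.5, 0, 0, 0, 0, 0, 0], [8, 0, 0, 0, 0, 0, 0], [8, 0, 0, 0, 0, 0, 0], [8, 0, 0, 0, 0, 0, 0]],
])

```text
clock: 28.55
position: [0.5835, 0.098, 0.0469]
ee_rot: [-1.116, 1.266, 1.116]
force: [0.6, 0.7, 1.2]
width: 0.005
```

Call:
send_rows([
  [[0.3, 0, 0, 0, 0, 0, 0], [0.6, 0, 0, 0, 0, 0, 0], [0.8, 0, 0, 0, 0, 0, 0], [0.8, 0, 0, 0, 0, 0, 0], [0.8, 0, 0, 0, 0, 0, 0], [0.8, 0, 0, 0, 0, 0, 0], [0.8, 0, 0, 0, 0, 0, 0], [0.8, 0, 0, 0, 0, 0, 0]],
])

```text
clock: 29.35
position: [0.5835, 0.098, 0.0467]
ee_rot: [-1.116, 1.266, 1.116]
force: [-2.8, 0.3, 9.6]
width: 0.006
```

Left is firm at 9.6 N. Now the right.

Call:
send_rows([
  [[-6, 0, 0, 0, 0, 0, 0], [-15, 0, 0, 0, 0, 0, 0], [-20, 1, -30, 0, 0, 0, 0], [-20, 2, -65, 0, 0, 0, 0], [-20, 2, -100, 0, 0, 0, 0], [-20, 2, -130, 0, 0, 0, 0], [-14, 2, -130, 0, 0, 0, 0], [-8, 2, -130, 0, 0, 0, 0]],
])

```text
clock: 30.15
position: [0.5654, -0.0315, 0.0543]
ee_rot: [-1.115, 1.266, 1.114]
force: [0.1, 0.5, -0.7]
width: 0.005
```

Call:
send_rows([
  [[2, 0, 0, 0, 0, 0, 0], [4, 0, 0, 0, 0, 0, 0], [6, 0, 0, 0, 0, 0, 0], [6.5, 0, 0, 0, 0, 0, 0], [7, 0, 0, 0, 0, 0, 0], [7.5, 0, 0, 0, 0, 0, 0], [7.5, 0, 0, 0, 0, 0, 0], [7.5, 0, 0, 0, 0, 0, 0]],
])

```text
clock: 30.95
position: [0.5651, -0.0304, 0.0468]
ee_rot: [-1.116, 1.266, 1.116]
force: [-1.5, 1.4, 5.9]
width: 0.004
```

Call:
send_rows([
  [[0.2, 0, 0, 0, 0, 0, 0], [0.3, 0, 0, 0, 0, 0, 0], [0.3, 0, 0, 0, 0, 0, 0], [0.3, 0, 0, 0, 0, 0, 0], [0.3, 0, 0, 0, 0, 0, 0], [0.3, 0, 0, 0, 0, 0, 0], [0.3, 0, 0, 0, 0, 0, 0], [0.3, 0, 0, 0, 0, 0, 0]],
])

```text
clock: 31.75
position: [0.5651, -0.0304, 0.0467]
ee_rot: [-1.116, 1.266, 1.116]
force: [-3.3, 1.8, 8.8]
width: 0.004
```

Right now holds 8.8 N at z = 0.0467, the same height as the left. I lift clear.

Call:
send_rows([
  [[-6, 0, 0, 0, 0, 0, 0], [-25, 0, 0, 0, 0, 0, 0], [-50, 0, 0, 0, 0, 0, 0], [-80, 0, 20, 0, 0, 0, 0], [-100, 10, 60, 0, 0, 0, 0], [-110, 20, 100, 0, 0, 0, 0], [-110, 30, 140, 0, 0, 0, 0], [-110, 30, 180, 0, 0, 0, 0]],
])

```text
clock: 32.55
position: [0.5571, 0.1532, 0.157]
ee_rot: [-1.116, 1.266, 1.116]
force: [1.2, 0.2, -0.4]
width: 0.001
```

Call:
send_rows([
  [[0, 10, 30, 0, 0, 0, 0], [0, 20, 65, 0, 0, 0, 0], [0, 30, 100, 0, 0, 0, 0], [0, 40, 130, 0, 0, 0, 0], [0, 40, 150, 0, 0, 0, 0], [0, 40, 150, 0, 0, 0, 0], [0, 40, 150, 0, 0, 0, 0], [0, 40, 150, 0, 0, 0, 0]],
])

```text
clock: 33.35
position: [0.5375, 0.3039, 0.1561]
ee_rot: [-1.115, 1.268, 1.114]
force: [-0.0, 0.8, 0.3]
width: 0.009
```

```bash
python3 - <<'E'
from h import *
s=arm.observe();print(s['clock'],s['position'],s['force'])
save('scene','scene9.png');save('top','top9.png')
a=cv2.imread('pics/scene9.png')[180:340,180:380]
b=cv2.imread('pics/top9.png')[110:270,220:420]
cv2.imwrite('pics/c9.png',cv2.resize(np.vstack([a,b])[:,:],None,fx=1.85,fy=1.85,interpolation=cv2.INTER_CUBIC))
for n in ['left_boss','right_boss','right_corner','wedge']:
  for c in('top','scene'): print(c,n,[(np.round(r['xy'],1).tolist(),round(r['confidence'],2)) for r in finder.place_of(c,n)])
E
```

```text
33.35 [0.53749693 0.30386087 0.15613822] [-0.01706136  0.75259979  0.30161201]
top left_boss [([277.4, 192.3], 0.81)]
scene left_boss [([247.3, 267.8], 0.58), ([214.2, 319.5], 0.27)]
top right_boss [([335.0, 200.6], 0.68), ([462.4, 221.4], 0.44)]
scene right_boss []
top right_corner [([345.1, 218.8], 0.67)]
scene right_corner [([289.5, 240.8], 0.57), ([249.8, 284.2], 0.27)]
top wedge [([399.0, 304.7], 0.86), ([344.3, 220.5], 0.57)]
scene wedge [([365.8, 248.4], 0.79), ([293.7, 391.7], 0.77), ([249.8, 283.0], 0.73)]
```

View pics/c9.png

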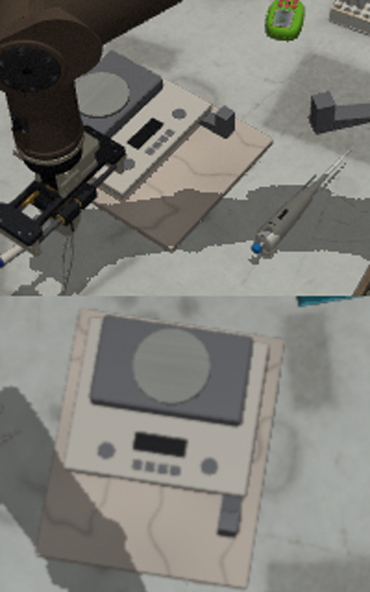

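View pics/top9.png

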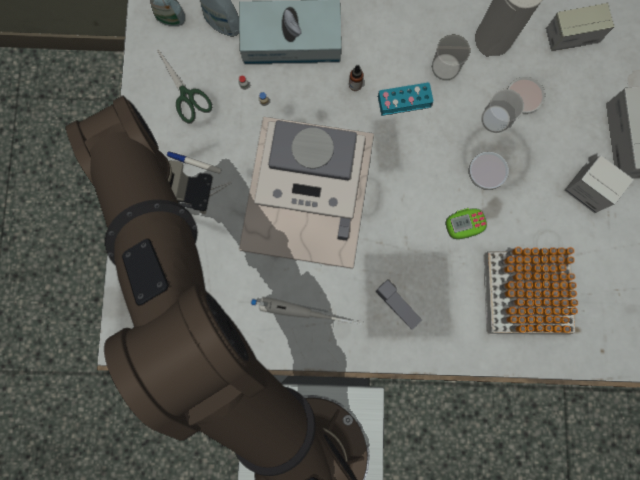

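Top view: wedge at (344,228) under the right front corner. The bosses at (277,192) and (335,201) are where they started, the bystanders are untouched, and the arm is clear at z = 0.156. I hand in.

```bash
python3 -c "
from cell import arm; print(arm.sign_off())"
```

```text
the job is handed in; nothing more can be done
None
```

The right front pad was the thin one. The smallest grey wedge is now seated under the right front corner and released, and the job was handed in at about 33 s.

- **Finding the thin pad:** the left boss gave about 0.1 mm. The right boss sank about 3 mm at about 3 N and then held. While feeling, I peaked at 12.6 N on the left and 16.4 N on the right. That is above the 6–12 N asked for, but under the 30 N limit.
- **Seating the wedge:** it went in nose first and was snug at 5.3 N, with the nose about 40 mm in. I then gave one last 0.5 mm push before letting go, with no force read during it. At about 28 mm in, one step jammed because I was pressing it onto the slab, reading 12 N sideways (over the 8 N slide figure) and 20 N up. I backed off straight away, and the pictures showed the balance had not moved.
- **Proof presses:** the left boss was firm at 9.6 N and the right at 8.8 N, both at a height of 46.7 mm.
- **Final pictures:** the wedge is in place and the bosses are within about 2 pixels of where they started. The timer and petri dish look untouched. The arm partly covered the forceps and marker, but it stayed well above them. The network gave no right boss in the last scene picture, though it shows in the picture itself and the top view confirms it.

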